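# Drag a painter's turntable round by touch until its arrow meets the pointer

### The arm

A 6-joint arm with a two-finger parallel gripper is mounted at the origin on the work surface. World frame = base frame: x ahead of the robot, y to its left, z up, the work surface at z = 0. Lengths are in m, angles in rad, forces in N, time in s.
With the tool pointing down it reaches from about 0.25 to 0.775 m from the base axis. Payload 4 kg.
Tool frame: the origin (TCP) lies at the centre of the arm's flange, where the gripper is bolted on; the fingertips stand ahead of it and the grasp point (between the pads) lies 180 mm ahead of it (robot.tcp_to_tips is the z of the fingertips in the tool frame, in m); z points along the fingers, y is the direction in which the jaws open and shut (so a half turn about z gives the same grasp; the last joint's range is limited). The gripper opens to 94 mm and grips with 3 to 60 N. Pads are 16 mm wide; open, the fingers measure 119 mm over their backs; the gripper's body (75 mm by 177 mm) begins 78 mm behind the grasp point.
Start: joints at [1.11, 0.087, 1.371, -0, 1.684, -0.103], TCP at [0.193, 0.515, 0.405] pointing down, gripper open.
Joint ranges: [-3.1, 3.1], [-0.76, 2.03], [0.27, 2.55], [-1.08, 4.22], [0.17, 2.65], [-2.57, 2.57]. Speed limits (rad/s): [2.79, 2.79, 3.14, 3.14, 3.14, 3.14].

### API

Orientations are given as [roll, pitch, yaw] about the fixed x, y, z axes, in that order (R = Rz(yaw) Ry(pitch) Rx(roll)).
In Python, from bench import robot gives the robot as it stands.
- The arm moves only by the tool move_arm, never from a script. Its argument "increments" is a list that holds one entry, the list of rows, each a list of 7 numbers: the opening, from 0 (shut) to 1 (fully open), then the shift along the tool's x, y, z as a fraction of full scale, then the turn, a rotation vector about the tool's x, y, z as a fraction of full scale. In form: [[[jaw, dx, dy, dz, rx, ry, rz], ...]]. A call has 1 to 8 rows; each row is the pose to reach, as a shift and turn from the pose commanded when the call began, along the tool's axes at that moment; what a row does not reach only later rows make up. Full scale, the value 1, is 0.1 m for a shift and pi/2 rad for a turn. A row lasts 1/12 s, in which the tool goes at most 41.7 mm and 7.16 degrees, less where a joint would pass 70% of its speed; a pose out of reach is approached as far as the arm can. A call with a number of a shift or a turn outside -1 to 1 is refused whole. A call with a gripper value outside its range is refused whole. The fingers move at their own pace and stop on an object; the grip force is fixed at half the most. Time passes only in rows, so rows that repeat a pose let the fingers close. It gives the time, the measured TCP pose, the force and the opening at its end, in the units of the state.
- robot.get_obs(): the state, without advancing time (a new reading comes with each control period).
- robot.snapshot(name): name is "side" or "top"; returns (picture, depth): 420x560x3 uint8, red, green, blue; 420x560 float32, m along the optical axis (not along the pixel's ray), 0 where there is no reading.
- robot.camera_params(name): a dict with "mtx" (3x3 intrinsics, pixels), "R" (3x3) and "t" (3): a world point X has camera coordinates R X + t. Camera axes: x right, y down, z forward; pixel columns grow to the right and rows downward; lengths in m; the calibration is good to about 2 mm. A picture is of the moment at which its call begins. camera_params takes no time and is no camera call.
- robot.close_job(): hands the job in, once; it reports no verdict.
The state is a dict: "time": time; "joint_positions": joint angles; "qvel": joint speeds; "joint_torque": joint torques, N m; "tool_pos": TCP position; "ee_rot": TCP orientation; "wrist_force": force on the tool from outside, world axes, zero at the start; "wrist_torque": the same for the moment, N m; "width": finger opening in m.
Only numpy, scipy, OpenCV 4.12 (cv2) and the standard library are available. Lean on these libraries where they do the work, as an engineer would, in place of code of your own. Each camera call takes 0.05 s, during which the arm holds its last target.

### The job

Turn the painter's turntable until the red arrow on its smooth white disc points straight at the yellow pointer of its base, so that the picture lies the right way round for the painter, and leave it there at rest. Nothing on the disc can be gripped: press gently on its top with a fingertip and drag it round; how high the disc was wound up must be felt or seen. Leave the paint jars, the brush cup and the palette where they are.

Things in the scene. Friction and masses are not known exactly. Their poses are not given: they have to be found in the camera images.
- turntable: Fixed base of the painter's turntable: dark steel foot 150 mm in diameter with a low yellow pointer. Origin on the table at the foot's centre, on the wheel's vertical axis (z up). Its +x axis runs from the axis out to the yellow pointer; it may stand at any yaw.
- pointer (a point): Top inner edge of the yellow pointer block, 116 mm from the axis along the base's +x, 60 mm above the table. The block, 26 mm wide, with a black arrow on top, reaches from 116 to 170 mm from the axis, just outside the disc and lower than it.
- column (a point): Top of the base's fixed column on the disc's axis, 45 mm above the table. Above it the disc's height is NOT reported: its top was wound to somewhere 80 to 104 mm above the table and stays there. It rides on a springy hub: pressed, it sinks level, first moving at about 5 N, 1 mm more per 1.5 N, 8 mm at most (about 17 N), and rises when let go. Over 25 N counts as harm.
- wheel (a joint): Turn of the white disc, rad, counter-clockwise from above, endless. 0 or whole turns: its red arrow points at the pointer; at q the arrow lies q from the base's +x. Disc 200 mm in diameter, 14 mm thick, top rigid, flat, smooth (arrow and picture printed). Stiff: 0.22 N m of friction; stays where left. A fingertip pressing under about 5 N, 80 mm from the axis, slips.
- red_jar_mid (a point): Bystander: closed red paint jar with a green cap, 42 mm in diameter, 64 mm high; the point is on its axis half-way up.
- yellow_jar_mid (a point): Bystander: closed yellow paint jar with a green cap, 42 mm in diameter, 64 mm high; the point is on its axis half-way up.
- brush_cup_mid (a point): Bystander: white cup, 72 mm across the rim, 85 mm high, with brushes standing up to 135 mm high; the point is on its axis half-way up the cup.
- palette_mid (a point): Bystander: white flower-shaped palette, 130 mm across, 12 mm thick, flat on the table; the point is at its centre.

How it is judged:
At the end, for the whole second after the job is handed in: The disc's red arrow points at the base's pointer within 0.07 rad (4 degrees) and the disc is at rest; the jars, cup and palette are within 20 mm of where they stood ((value of joint wheel between -6.3532 and -6.2132 rad or value of joint wheel between -0.07 and 0.07 rad or value of joint wheel between 6.2132 and 6.3532 rad or value of joint wheel between 12.4964 and 12.6364 rad) and velocity of joint wheel between -0.05 and 0.05 rad/s and distance of each of red_jar_mid, yellow_jar_mid, brush_cup_mid, palette_mid from where it was at the start of the episode below 0.02 m); the robot touches nothing.
It fails at once if the disc is pressed or pushed with more than 25 N (contact force between any of the fingers, the arm and turntable above 25 N).
It fails at once if a jar, the cup or the palette is shifted by more than 20 mm (distance of any of red_jar_mid, yellow_jar_mid, brush_cup_mid, palette_mid from where it was at the start of the episode above 0.02 m).
It also fails if it takes over 53 s, if anything falls off the work surface, if the arm or the gripper's body presses on something with over 40 N, if the wrist force passes 120 N, or if a joint passes its speed limit or range.

## Working session

There is one attempt and no reset: what is moved stays moved. The work goes in short steps, Python scripts to look and compute and a tool call to move; the robot and the scene stay as the last step left them, time stands still between calls to the robot, and variables do not carry over. Pictures are saved under pics/ and viewed, and the job is handed in when it is done.

Besides the shell and the picture viewer there is one more tool, called after ">>>" by a JSON object that holds its "name" and its "arguments", one argument or row to a line. move_arm: Moves the arm, as the interface text tells. Its arguments: {"type":"object","properties":{"increments":{"type":"array","items":{"type":"array","items":{"type":"array","items":{"type":"number","minimum":-1,"maximum":1}}}}},"required":["increments"]}

```bash
mkdir -p pics; ls; python3 - <<'E'
from bench import robot
import cv2,numpy as np
o=robot.get_obs()
print({k:np.round(v,4) for k,v in o.items()}, robot.tcp_to_tips)
for n in("top","side"):
    p,d=robot.snapshot(n); cv2.imwrite(f"pics/{n}0.png",p[:,:,::-1]); np.savez(f"pics/{n}0.npz",p=p,d=d)
    c=robot.camera_params(n); print({k:np.round(v,3).tolist() for k,v in c.items()})
E
```

```text
pics
{'time': np.float64(0.0), 'joint_positions': array([ 1.1099,  0.088 ,  1.3723,  0.    ,  1.6836, -0.1031]), 'qvel': array([ 0.0001, -0.0018, -0.0011,  0.0003,  0.0018,  0.0012]), 'joint_torque': array([-1.00000e-03, -3.40199e+01, -3.02425e+01,  7.17000e-02,
        3.34000e-02, -2.00000e-04]), 'tool_pos': array([0.1926, 0.5151, 0.4035]), 'ee_rot': array([-3.1394e+00, -2.0000e-04,  2.7838e+00]), 'wrist_force': array([-0.4883,  0.3665,  0.2169]), 'wrist_torque': array([-0.0439, -0.0355,  0.0348]), 'width': np.float64(0.094)} 0.1992
{'mtx': [[544.546, 0.0, 274.835], [0.0, 544.546, 216.354], [0.0, 0.0, 1.0]], 'R': [[0.024, -1.0, 0.014], [-0.987, -0.026, -0.161], [0.162, -0.01, -0.987]], 't': [-0.01, 0.529, 1.458]}
{'mtx': [[408.314, 0.0, 281.906], [0.0, 408.314, 208.538], [0.0, 0.0, 1.0]], 'R': [[-0.999, -0.038, -0.02], [-0.006, 0.581, -0.814], [0.042, -0.813, -0.581]], 't': [0.516, 0.049, 0.981]}
```

View pics/top0.png

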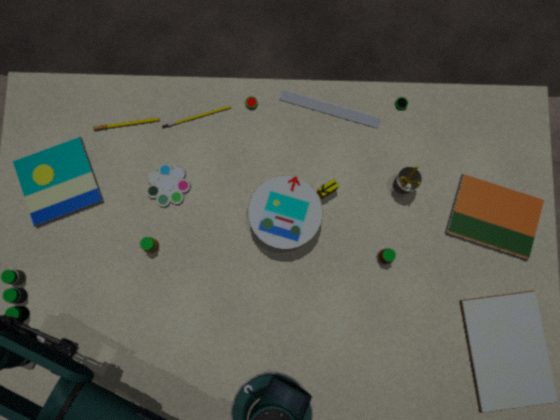

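View pics/side0.png

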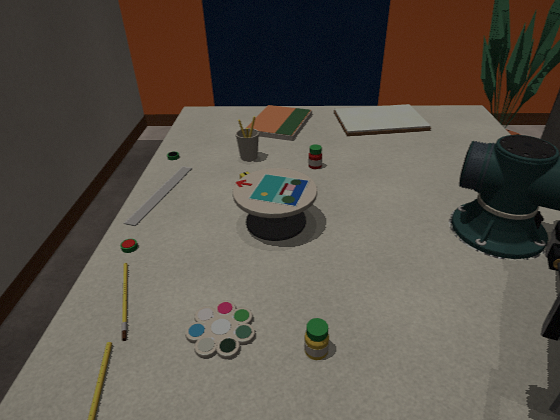

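The top view shows the disc centred near (285,213), its red arrow at (294,183) and the yellow pointer at (328,188). The jars are at (149,244) and (387,256), the cup at (407,180) and the palette at (168,186). Next I'll compute positions from these.

```bash
cat > h.py <<'E'
import numpy as np,cv2
from bench import robot
def cloud(n,d):
    c=robot.camera_params(n);K=c["mtx"];v,u=np.mgrid[:420,:560]
    P=np.stack([(u-K[0,2])/K[0,0]*d,(v-K[1,2])/K[1,1]*d,d],-1)
    return (P-c["t"])@c["R"]
def hsv(p): return cv2.cvtColor(np.ascontiguousarray(p),cv2.COLOR_RGB2HSV)
def planepts(n,uv,z):
    c=robot.camera_params(n);K=c["mtx"];uv=np.asarray(uv,float)
    r=np.c_[(uv-K[:2,2])/K[0,0],np.ones(len(uv))]@c["R"]; o=-c["R"].T@c["t"]
    return o+r*((z-o[2])/r[:,2])[:,None]
E
python3 - <<'E'
from h import *
for n,box in(("top",(170,255,240,350)),("side",(165,240,225,325))):
    f=np.load(f"pics/{n}0.npz");p,d=f["p"],f["d"];X=cloud(n,d)
    H=hsv(p);m=np.zeros(d.shape,bool);m[box[0]:box[1],box[2]:box[3]]=1
    tbl=X[...,2][(~m)&(d>0)]
    print(n,"table z",np.median(X[260:300,200:350,2]) if n=="top" else np.median(X[250:300,150:280,2]))
    t=m&(X[...,2]>.072)&(X[...,2]<.115)&(d>0)
    q=X[t];z=np.median(q[:,2]);print("z pct",np.percentile(q[:,2],[5,25,50,75,95]),len(q))
    g=t&(abs(X[...,2]-z)<.006); uv=np.argwhere(g)[:,::-1]
    PP=planepts(n,uv,z); hull=cv2.convexHull(PP[:,:2].astype(np.float32))
    (c,r)=cv2.minEnclosingCircle(hull);print("circle",c,r)
    h=hull[:,0];A=np.c_[2*h,np.ones(len(h))];s=np.linalg.lstsq(A,(h**2).sum(1),rcond=None)[0];print("fit",s[:2],np.sqrt(s[2]+s[0]**2+s[1]**2))
    red=m&((H[...,0]<8)|(H[...,0]>172))&(H[...,1]>140)&(H[...,2]>70)
    nl,lab,st,ce=cv2.connectedComponentsWithStats(red.astype(np.uint8))
    for i in range(1,nl):
        if st[i,4]>8:
            print("red",st[i],ce[i],planepts(n,[ce[i]],z))
    ye=m&(H[...,0]>22)&(H[...,0]<34)&(H[...,1]>140)
    nl,lab,st,ce=cv2.connectedComponentsWithStats(ye.astype(np.uint8))
    for i in range(1,nl):
        if st[i,4]>8:
            print("yel",st[i],ce[i],planepts(n,[ce[i]],.06))
E
python3 - <<'E'
import cv2
a=cv2.imread("pics/top0.png")[165:260,240:350];cv2.imwrite("pics/topz.png",cv2.resize(a,None,fx=6,fy=6,interpolation=cv2.INTER_CUBIC))
E
```

```text
top table z -3.385376780824648e-05
z pct [0.0942939  0.09730436 0.09936311 0.1014671  0.10446462] 4329
circle (0.5332102179527283, -0.022281082347035408) 0.10037675499916077
fit [ 0.53271028 -0.0217954 ] 0.09894083530906002
red [289 177  10  13  52] [293.82692308 181.61538462] [[ 0.61540397 -0.04490448  0.09936311]]
red [277 217  15   5  16] [283.875  219.1875] [[ 0.51270527 -0.02042785  0.09936311]]
yel [318 179  20  19 197] [327.92893401 187.80203046] [[ 0.60965623 -0.14089848  0.06      ]]
side table z 0.00020884316603617592
z pct [0.09231511 0.0982604  0.09911083 0.09988745 0.10088739] 3373
circle (0.5320444107055664, -0.016559893265366554) 0.10351476818323135
fit [ 0.53391729 -0.01620969] 0.10064812975380494
red [236 180  16   7  51] [242.23529412 182.98039216] [[ 0.61235952 -0.0444906   0.09911083]]
red [280 184   8  11  26] [283.30769231 188.73076923] [[ 0.51224212 -0.01960882  0.09911083]]
yel [240 172   8   5  17] [243.41176471 173.76470588] [[ 0.62502966 -0.15382969  0.06      ]]
```

View pics/topz.png

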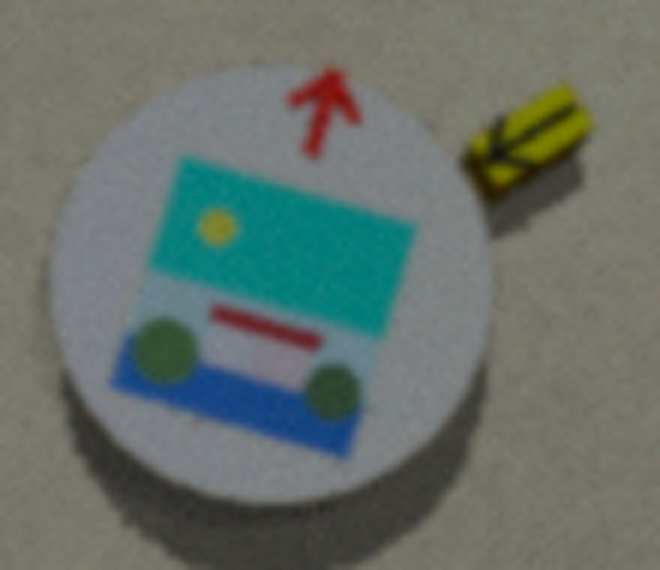

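Disc top is at about z 0.099 m and its centre near (0.533, −0.0205). The pointer is at yaw −1.00 and the arrow at −0.28, so q is about +0.72 and it needs about 0.72 rad clockwise. I'll press with the closed fingertip on the left (+y) side, which leaves the arrow visible, and start by travelling there.

>>> {"name": "move_arm", "arguments": {
  "increments": [
    [[0,-0.2,-0.15,0,0,0,0],[0,-0.45,-0.32,0,0,0,0],[0,-0.7,-0.5,0,0,0,0],[0,-0.91,-0.645,0,0,0,0]]
  ]
}}

```text
time: 0.43
tool_pos: [0.2558, 0.4215, 0.404]
ee_rot: [-3.14, 0.0, 2.784]
wrist_force: [0.1, 0.0, 0.4]
width: 0.0706
```

>>> {"name": "move_arm", "arguments": {
  "increments": [
    [[0,-0.23,-0.16,0,0,0,0],[0,-0.46,-0.32,0,0,0,0],[0,-0.69,-0.48,0,0,0,0],[0,-0.91,-0.645,0,0,0,0]]
  ]
}}

```text
time: 0.77
tool_pos: [0.3184, 0.3293, 0.4042]
ee_rot: [-3.141, -0.0, 2.784]
wrist_force: [0.5, -0.4, -0.1]
width: 0.0442
```

>>> {"name": "move_arm", "arguments": {
  "increments": [
    [[0,-0.23,-0.16,0,0,0,0],[0,-0.46,-0.32,0,0,0,0],[0,-0.69,-0.48,0,0,0,0],[0,-0.91,-0.645,0,0,0,0]]
  ]
}}

```text
time: 1.1
tool_pos: [0.3811, 0.237, 0.4042]
ee_rot: [-3.141, -0.0, 2.784]
wrist_force: [1.2, -0.1, 0.5]
width: 0.0175
```

>>> {"name": "move_arm", "arguments": {
  "increments": [
    [[0,-0.23,-0.16,0,0,0,0],[0,-0.46,-0.32,0,0,0,0],[0,-0.69,-0.48,0,0,0,0],[0,-0.91,-0.645,0,0,0,0]]
  ]
}}

```text
time: 1.43
tool_pos: [0.4437, 0.1447, 0.4041]
ee_rot: [-3.141, -0.001, 2.784]
wrist_force: [0.5, 0.1, 0.6]
width: 0.0004
```

>>> {"name": "move_arm", "arguments": {
  "increments": [
    [[0,-0.23,-0.16,0,0,0,0],[0,-0.46,-0.32,0,0,0,0],[0,-0.69,-0.48,0,0,0,0],[0,-0.91,-0.645,0,0,0,0],[0,-0.91,-0.645,0,0,0,0],[0,-0.91,-0.645,0,0,0,0]]
  ]
}}

```text
time: 1.93
tool_pos: [0.5063, 0.0527, 0.4037]
ee_rot: [-3.141, -0.002, 2.781]
wrist_force: [0.3, 0.8, 0.5]
width: 0.0006
```

>>> {"name": "move_arm", "arguments": {
  "increments": [
    [[0,0,0,0.25,0,0,0],[0,0,0,0.5,0,0,0],[0,0,0,0.7,0,0,0],[0,0,0,0.85,0,0,0],[0,0,0,0.92,0,0,0],[0,0,0,0.95,0,0,0],[0,0,0,0.95,0,0,0],[0,0,0,0.95,0,0,0]]
  ]
}}

```text
time: 2.6
tool_pos: [0.506, 0.0542, 0.3108]
ee_rot: [3.141, 0.002, 2.784]
wrist_force: [0.4, 0.4, 0.3]
width: 0.0004
```

```bash
python3 - <<'E'
from h import *
for n in("top","side"):
    p,d=robot.snapshot(n); cv2.imwrite(f"pics/{n}1.png",p[:,:,::-1]); np.savez(f"pics/{n}1.npz",p=p,d=d)
a=cv2.imread("pics/top1.png")[120:270,200:380];b=cv2.imread("pics/side1.png")[90:240,190:370]
cv2.imwrite("pics/z1.png",cv2.resize(np.hstack([a,b]),None,fx=2.2,fy=2.2))
o=robot.get_obs();print(o["tool_pos"],o["wrist_force"])
E
```

```text
[0.50617186 0.05394527 0.31115898] [-0.24796187  0.18476446  0.14711759]
```

View pics/z1.png

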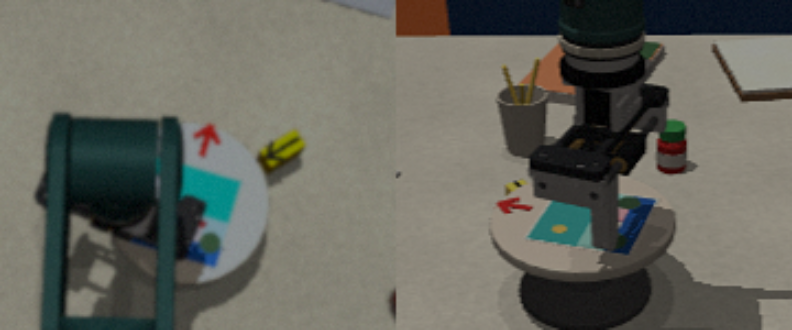

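The fingertip hovers 12 mm above the disc on its left side. The arrow is visible in both views, at about (294,182) in the top one. Now a slow descent until I feel contact.

>>> {"name": "move_arm", "arguments": {
  "increments": [
    [[0,0,0,0.03,0,0,0],[0,0,0,0.05,0,0,0],[0,0,0,0.07,0,0,0],[0,0,0,0.085,0,0,0],[0,0,0,0.1,0,0,0],[0,0,0,0.11,0,0,0],[0,0,0,0.11,0,0,0],[0,0,0,0.11,0,0,0]]
  ]
}}

```text
time: 3.37
tool_pos: [0.5059, 0.0538, 0.2986]
ee_rot: [3.142, -0.0, 2.784]
wrist_force: [0.5, -0.5, 0.1]
width: 0.0003
```

>>> {"name": "move_arm", "arguments": {
  "increments": [
    [[0,0,0,0.005,0,0,0],[0,0,0,0.01,0,0,0],[0,0,0,0.015,0,0,0],[0,0,0,0.02,0,0,0],[0,0,0,0.02,0,0,0]]
  ]
}}

```text
time: 3.78
tool_pos: [0.5059, 0.0539, 0.2974]
ee_rot: [3.141, 0.001, 2.784]
wrist_force: [-1.8, 1.1, 4.2]
width: 0.0007
```

>>> {"name": "move_arm", "arguments": {
  "increments": [
    [[0,0,0,0.007,0,0,0],[0,0,0,0.014,0,0,0],[0,0,0,0.02,0,0,0],[0,0,0,0.02,0,0,0]]
  ]
}}

```text
time: 4.12
tool_pos: [0.5059, 0.054, 0.2957]
ee_rot: [3.141, 0.001, 2.784]
wrist_force: [-1.1, 1.1, 7.2]
width: 0.0008
```

>>> {"name": "move_arm", "arguments": {
  "increments": [
    [[0,0,0,0.007,0,0,0],[0,0,0,0.014,0,0,0],[0,0,0,0.02,0,0,0],[0,0,0,0.02,0,0,0]]
  ]
}}

```text
time: 4.45
tool_pos: [0.5059, 0.054, 0.2942]
ee_rot: [3.14, 0.001, 2.784]
wrist_force: [-2.8, 1.9, 8.8]
width: 0.0009
```

```bash
cat >> h.py <<'E'
def arc(ds,c=(.533,-.0205),dz=0):
    o=robot.get_obs();y=o["ee_rot"][2];p=np.array(o["tool_pos"][:2]);c=np.array(c)
    print("r",np.hypot(*(p-c)),o["wrist_force"],o["tool_pos"])
    for d in ds:
        R=np.array([[np.cos(d),np.sin(d)],[-np.sin(d),np.cos(d)]])  # clockwise
        w=c+R@(p-c)-p
        print([0,round(float(w@[np.cos(y),np.sin(y)])*10,4),round(float(w@[np.sin(y),-np.cos(y)])*10,4),0,0,0,round(d/np.pi*2,4)])
E
python3 - <<'E'
from h import *
arc(np.array([.015,.045,.08,.115,.15,.185,.22,.25]))
E
```

```text
r 0.07929387801150024 [-2.80446727  1.91621544  8.84114333] [0.50591448 0.05402445 0.29418174]
[0, -0.0091, 0.0077, 0, 0, 0, np.float64(0.0095)]
[0, -0.0277, 0.0225, 0, 0, 0, np.float64(0.0286)]
[0, -0.0499, 0.0392, 0, 0, 0, np.float64(0.0509)]
[0, -0.0726, 0.0551, 0, 0, 0, np.float64(0.0732)]
[0, -0.0959, 0.0701, 0, 0, 0, np.float64(0.0955)]
[0, -0.1198, 0.0844, 0, 0, 0, np.float64(0.1178)]
[0, -0.1441, 0.0978, 0, 0, 0, np.float64(0.1401)]
[0, -0.1653, 0.1086, 0, 0, 0, np.float64(0.1592)]
```

>>> {"name": "move_arm", "arguments": {
  "increments": [
    [[0,0,0,0.015,0,0,0],[0,-0.009,0.008,0.02,0,0,0.0095],[0,-0.028,0.0225,0.02,0,0,0.0286],[0,-0.05,0.039,0.02,0,0,0.051],[0,-0.0726,0.055,0.02,0,0,0.073],[0,-0.096,0.07,0.02,0,0,0.0955],[0,-0.12,0.0844,0.02,0,0,0.118],[0,-0.12,0.0844,0.02,0,0,0.118]]
  ]
}}

```text
time: 5.12
tool_pos: [0.5207, 0.0578, 0.293]
ee_rot: [3.139, 0.002, 2.598]
wrist_force: [-3.2, 2.7, 10.2]
width: 0.0006
```

```bash
cat >> h.py <<'E'
C=np.array([.533,-.0205]);Z=.099
def arrow(k,Z=Z):
    for n,box in(("top",(165,260,240,350)),("side",(160,245,220,330))):
        p,d=robot.snapshot(n); cv2.imwrite(f"pics/{n}{k}.png",p[:,:,::-1]); np.savez(f"pics/{n}{k}.npz",p=p,d=d)
        meas(n,p,box,Z)
    a=cv2.imread(f"pics/top{k}.png")[120:270,200:380];b=cv2.imread(f"pics/side{k}.png")[90:240,190:370]
    cv2.imwrite(f"pics/z{k}.png",cv2.resize(np.hstack([a,b]),None,fx=2.2,fy=2.2))
def meas(n,p,box,Z=Z):
    H=hsv(p);m=np.zeros(p.shape[:2],bool);m[box[0]:box[1],box[2]:box[3]]=1
    red=m&((H[...,0]<8)|(H[...,0]>172))&(H[...,1]>130)&(H[...,2]>60)
    v,u=np.nonzero(red);P=planepts(n,np.c_[u,v],Z)[:,:2]-C
    r=np.hypot(*P.T);k=(r>.055)&(r<.105);P=P[k]
    mu=P.mean(0);th=np.arctan2(mu[1],mu[0])
    print(n,"arrow n",k.sum(),"r",np.hypot(*mu),"ang",round(th,4),"q",round(th+1.0017,4))
E
python3 - <<'E'
from h import *
for n,box in(("top",(165,260,240,350)),("side",(160,245,220,330))):
    for k in (0,1): meas(n,np.load(f"pics/{n}{k}.npz")["p"],box)
arrow(2,.095)
arc(np.array([.015,.045,.08,.115,.15,.185,.22,.25]))
print(robot.get_obs()["ee_rot"])
E
```

```text
top arrow n 59 r 0.08471132010253342 ang -0.2889 q 0.7128
top arrow n 55 r 0.08522759987880492 ang -0.2911 q 0.7106
side arrow n 55 r 0.08284807530985307 ang -0.2954 q 0.7063
side arrow n 55 r 0.08284807530985307 ang -0.2954 q 0.7063
top arrow n 60 r 0.08569830477064022 ang -0.4851 q 0.5166
side arrow n 1 r 0.09819162966002361 ang -0.4688 q 0.5329
r 0.0792803301066816 [-2.6060668   2.11798751  9.89831101] [0.52057278 0.05780029 0.29305784]
[0, -0.0091, 0.0076, 0, 0, 0, np.float64(0.0095)]
[0, -0.0278, 0.0224, 0, 0, 0, np.float64(0.0286)]
[0, -0.0501, 0.0389, 0, 0, 0, np.float64(0.0509)]
[0, -0.0729, 0.0546, 0, 0, 0, np.float64(0.0732)]
[0, -0.0963, 0.0696, 0, 0, 0, np.float64(0.0955)]
[0, -0.1202, 0.0836, 0, 0, 0, np.float64(0.1178)]
[0, -0.1446, 0.0969, 0, 0, 0, np.float64(0.1401)]
[0, -0.1659, 0.1076, 0, 0, 0, np.float64(0.1592)]
[3.13886522e+00 2.59070822e-03 2.59861681e+00]
```

View pics/z2.png

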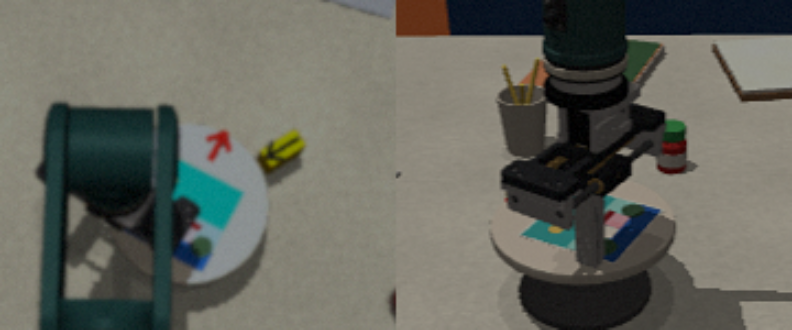

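The disc follows without slipping: q went from 0.71 to 0.52, and the arrow is now near (300,187) in the top view. Two more strokes of 0.22 rad.

>>> {"name": "move_arm", "arguments": {
  "increments": [
    [[0,-0.009,0.0076,0,0,0,0.0095],[0,-0.028,0.0224,0,0,0,0.0286],[0,-0.05,0.039,0,0,0,0.051],[0,-0.073,0.0546,0,0,0,0.073],[0,-0.096,0.0696,0,0,0,0.0955],[0,-0.12,0.0836,0,0,0,0.118],[0,-0.1446,0.097,0,0,0,0.14],[0,-0.1446,0.097,0,0,0,0.14]]
  ]
}}

```text
time: 5.88
tool_pos: [0.5382, 0.0585, 0.2931]
ee_rot: [3.138, 0.002, 2.378]
wrist_force: [-1.6, 1.8, 9.9]
width: 0.0005
```

```bash
python3 - <<'E'
from h import *
arrow(3,.095)
arc(np.array([.015,.045,.08,.115,.15,.185,.22,.25,.28,.3]))
print(robot.get_obs()["ee_rot"])
E
```

```text
top arrow n 62 r 0.08610473042894351 ang -0.6928 q 0.3089
side arrow n 4 r 0.07587032401744635 ang -0.7272 q 0.2745
r 0.079209200063663 [-1.16004387  2.11223792  9.70015703] [0.53807901 0.0585462  0.2932039 ]
[0, -0.0092, 0.0076, 0, 0, 0, np.float64(0.0095)]
[0, -0.0278, 0.0223, 0, 0, 0, np.float64(0.0286)]
[0, -0.0501, 0.0388, 0, 0, 0, np.float64(0.0509)]
[0, -0.073, 0.0545, 0, 0, 0, np.float64(0.0732)]
[0, -0.0963, 0.0693, 0, 0, 0, np.float64(0.0955)]
[0, -0.1203, 0.0834, 0, 0, 0, np.float64(0.1178)]
[0, -0.1446, 0.0966, 0, 0, 0, np.float64(0.1401)]
[0, -0.1659, 0.1072, 0, 0, 0, np.float64(0.1592)]
[0, -0.1874, 0.1172, 0, 0, 0, np.float64(0.1783)]
[0, -0.202, 0.1235, 0, 0, 0, np.float64(0.191)]
[3.13808078e+00 2.54997223e-03 2.37867649e+00]
```

>>> {"name": "move_arm", "arguments": {
  "increments": [
    [[0,-0.009,0.0076,0,0,0,0.0095],[0,-0.028,0.0224,0,0,0,0.0286],[0,-0.05,0.039,0,0,0,0.051],[0,-0.073,0.0546,0,0,0,0.073],[0,-0.096,0.0696,0,0,0,0.0955],[0,-0.12,0.0836,0,0,0,0.118],[0,-0.1446,0.097,0,0,0,0.14],[0,-0.1446,0.097,0,0,0,0.14]]
  ]
}}

```text
time: 6.65
tool_pos: [0.5554, 0.0555, 0.2932]
ee_rot: [3.138, 0.002, 2.158]
wrist_force: [-1.8, 1.7, 9.5]
width: 0.0003
```

```bash
python3 - <<'E'
from h import *
arrow(4,.095)
arc(np.array([.015,.045,.06,.07,.08,.09,.1]))
# independent refinement: pointer block axis & disc rim from first image (arm away)
p=np.load("pics/top0.npz")["p"];H=hsv(p)
ye=(H[...,0]>20)&(H[...,0]<36)&(H[...,1]>110);ye[:175]=0;ye[201:]=0;ye[:,:314]=0;ye[:,342:]=0
v,u=np.nonzero(ye);P=planepts("top",np.c_[u,v],.06)[:,:2]
(c,s,a)=cv2.minAreaRect(P.astype(np.float32));print("pointer rect",c,s,a, "ang from C",np.arctan2(c[1]-C[1],c[0]-C[0]))
w,V=np.linalg.eigh(np.cov(P.T));print("axis",np.arctan2(*V[::-1,1]), "mean",P.mean(0))
E
```

```text
top arrow n 65 r 0.08631978761631161 ang -0.8961 q 0.1056
side arrow n 1 r 0.08530037320736918 ang -0.7597 q 0.242
r 0.07919261169246236 [-1.55479325  0.75611187  8.8651303 ] [0.55529712 0.05548887 0.29327532]
[0, -0.0092, 0.0076, 0, 0, 0, np.float64(0.0095)]
[0, -0.0278, 0.0223, 0, 0, 0, np.float64(0.0286)]
[0, -0.0373, 0.0294, 0, 0, 0, np.float64(0.0382)]
[0, -0.0437, 0.0341, 0, 0, 0, np.float64(0.0446)]
[0, -0.0501, 0.0387, 0, 0, 0, np.float64(0.0509)]
[0, -0.0566, 0.0433, 0, 0, 0, np.float64(0.0573)]
[0, -0.0631, 0.0477, 0, 0, 0, np.float64(0.0637)]
pointer rect (0.6082476377487183, -0.1394355297088623) (0.031058339402079582, 0.06139694154262543) 34.31413650512695 ang from C -1.0066963287494763
axis 2.2548960525296824 mean [ 0.60847774 -0.13980509]
```

View pics/z4.png

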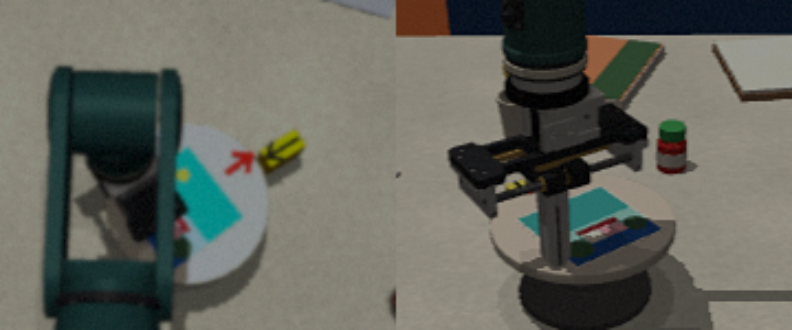

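q is now about 0.11: the arrow is near (309,193) in the top view, pointing just above the pointer. Last stroke of 0.10 rad, then lift and check.

>>> {"name": "move_arm", "arguments": {
  "increments": [
    [[0,-0.009,0.0076,0,0,0,0.0095],[0,-0.028,0.0223,0,0,0,0.0286],[0,-0.044,0.034,0,0,0,0.0446],[0,-0.0566,0.0433,0,0,0,0.0573],[0,-0.063,0.0477,0,0,0,0.0637],[0,-0.063,0.0477,0,0,0,0.0637]]
  ]
}}

```text
time: 7.25
tool_pos: [0.5627, 0.053, 0.2932]
ee_rot: [3.138, 0.001, 2.058]
wrist_force: [-2.6, 2.1, 9.7]
width: 0.0007
```

>>> {"name": "move_arm", "arguments": {
  "increments": [
    [[0,0,0,-0.02,0,0,0],[0,0,0,-0.05,0,0,0],[0,0,0,-0.1,0,0,0],[0,0,0,-0.3,0,0,0],[0,0,0,-0.6,0,0,0],[0,0,0,-0.9,0,0,0],[0,0,0,-1,0,0,0],[0,0,0,-1,0,0,0]]
  ]
}}

```text
time: 7.92
tool_pos: [0.5626, 0.0526, 0.3939]
ee_rot: [3.136, 0.003, 2.058]
wrist_force: [0.5, 0.7, -0.1]
width: 0.0009
```

```bash
python3 - <<'E'
from h import *
arrow(5,.099)
o=robot.get_obs();print(o["tool_pos"],o["ee_rot"],o["joint_positions"],o["wrist_force"])
E
```

```text
top arrow n 67 r 0.08654291573391608 ang -0.9931 q 0.0086
side arrow n 36 r 0.08235972259553945 ang -0.9968 q 0.0049
[0.56199369 0.05261197 0.38924387] [-3.14020014e+00 -6.16671225e-04  2.05847703e+00] [-7.06668994e-03  1.23359426e-01  1.36165659e+00 -1.18906464e-04
  1.65809497e+00 -4.94758099e-01] [-0.48169243 -1.10405158  0.03938962]
```

View pics/z5.png

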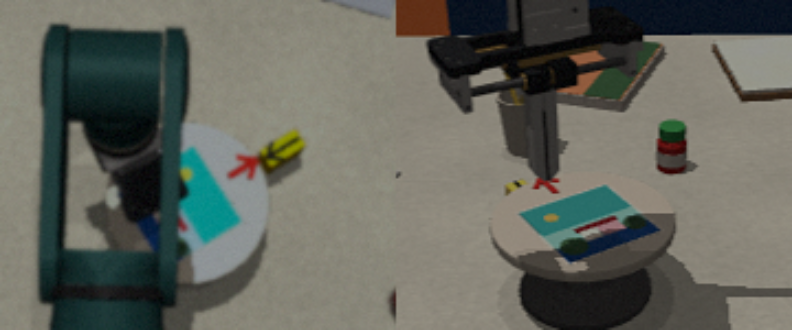

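The arrow at about (311,195) lines up with the pointer. I'll clear the arm from the view for a full check.

>>> {"name": "move_arm", "arguments": {
  "increments": [
    [[0,0.25,0,0,0,0,0],[0,0.5,0,0,0,0,0],[0,0.75,0,0,0,0,0],[0,1,0,0,0,0,0]]
  ]
}}

```text
time: 8.35
tool_pos: [0.5144, 0.1416, 0.3871]
ee_rot: [-3.136, -0.002, 2.058]
wrist_force: [-0.2, 0.3, 0.2]
width: 0.0005
```

>>> {"name": "move_arm", "arguments": {
  "increments": [
    [[0,0.25,0,0,0,0,0],[0,0.5,0,0,0,0,0],[0,0.75,0,0,0,0,0],[0,1,0,0,0,0,0]]
  ]
}}

```text
time: 8.68
tool_pos: [0.4673, 0.2302, 0.3872]
ee_rot: [-3.136, -0.001, 2.058]
wrist_force: [0.8, 0.2, 0.2]
width: 0.0005
```

>>> {"name": "move_arm", "arguments": {
  "increments": [
    [[0,0.25,0,0,0,0,0],[0,0.5,0,0,0,0,0],[0,0.75,0,0,0,0,0],[0,0.9,0,0,0,0,0],[0,0.9,0,0,0,0,0],[0,0.9,0,0,0,0,0]]
  ]
}}

```text
time: 9.18
tool_pos: [0.4258, 0.309, 0.388]
ee_rot: [-3.137, 0.001, 2.06]
wrist_force: [0.7, -0.6, -0.2]
width: 0.0005
```

```bash
python3 - <<'E'
from h import *
arrow(6,.099)
p=np.load("pics/top6.npz")["p"];q=np.load("pics/top0.npz")["p"]
# independent: picture orientation change via teal region minAreaRect, top view
for nm,im in(("0",q),("6",p)):
    H=hsv(im);t=(H[...,0]>80)&(H[...,0]<96)&(H[...,1]>150);t[:175]=0;t[255:]=0;t[:,:245]=0;t[:,325:]=0
    v,u=np.nonzero(t);P=planepts("top",np.c_[u,v],.099)[:,:2]
    w,V=np.linalg.eigh(np.cov(P.T));m=P.mean(0)
    print(nm,len(P),"long axis",np.arctan2(*V[::-1,1]),"centroid ang",np.arctan2(*(m-C)[::-1]))
# bystanders: changes
d=np.abs(p.astype(int)-q).sum(2)
for n,(u,v) in dict(yj=(149,244),rj=(387,256),cup=(407,180),pal=(168,186)).items(): print(n,(d[v-20:v+20,u-22:u+22]>90).sum())
cv2.imwrite("pics/f6.png",cv2.resize(cv2.imread("pics/top6.png")[150:270,110:430],None,fx=2.4,fy=2.4,interpolation=cv2.INTER_CUBIC))
o=robot.get_obs();print(o["time"],o["tool_pos"],o["wrist_force"],np.abs(o["qvel"]).max())
E
```

```text
top arrow n 66 r 0.08687997394081806 ang -0.9927 q 0.009
side arrow n 43 r 0.08408316140088519 ang -1.0116 q -0.0099
0 732 long axis 1.3018360245257004 centroid ang -0.47826181784029315
6 728 long axis -2.558031927298946 centroid ang -1.1129480603350204
yj 1062
rj 0
cup 0
pal 0
9.2833 [0.42647959 0.30816012 0.38907   ] [-0.11806878  0.40623677 -0.11727616] 0.0141715568244846
```

View pics/f6.png

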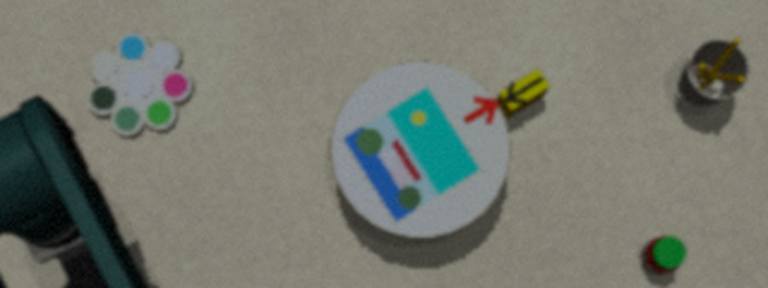

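```bash
python3 - <<'E'
from h import *
a=np.load("pics/side0.npz")["p"].astype(int);b=np.load("pics/side6.npz")["p"]
d=np.abs(a-b).sum(2);print("yj side diff",(d[315:362,298:335]>90).sum())
b=cv2.imread("pics/side6.png");cv2.imwrite("pics/s6b.png",b)
for nm in("side0","side6"):
    H=hsv(np.load(f"pics/{nm}.npz")["p"]);g=(H[...,0]>50)&(H[...,0]<80)&(H[...,1]>150);v,u=np.nonzero(g[310:345,295:340]);print(nm,len(u),u.mean(),v.mean())
E
```

```text
yj side diff 106
side0 272 22.125 19.61764705882353
side6 207 22.285024154589372 20.613526570048307
```

View pics/side6.png

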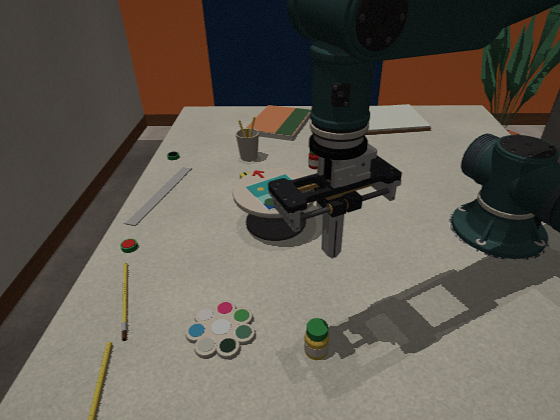

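The yellow jar is still at (317,338) in the side view, and only the arm's shadow falls near it. The arm is free in the air and the disc is aligned, so I'm handing in.

```bash
python3 -c "
from bench import robot
print(robot.close_job())"
```

```text
the job is handed in; nothing more can be done
None
```

The red arrow now points at the yellow pointer, and I handed the job in at about 9.3 s of robot time. I pressed the closed fingertip on the disc with about 10 N, dragged it 0.71 rad clockwise in four short strokes at 79 mm from the axis, then lifted and moved the arm clear. The disc top was at 0.098–0.099 m, as both the cameras and the first touch showed.

- **Alignment:** the final wheel angle was +0.009 rad from the top view and −0.010 rad from the side view, against a limit of 0.07. The side view saw the arrow only partly. The turn of the printed picture agreed, at −0.718 rad.
- **Pointer direction:** my estimates were −1.00 and −1.01 rad from the block's position and −0.97 rad from its outline. A cruder fit of the block's axis gave −0.89 rad; I set it aside because it included the block's side face. If that fit were right, the arrow would be about 0.1 rad off.
- **Force:** the largest vertical force reported at the end of a move was 10.2 N, well under 25 N.
- **Bystanders:** the red jar, cup and palette showed no change in the top view. The arm hid the yellow jar there; in the side view it stood in place, with about 1 pixel of apparent shift in the cap that I put down to the arm's shadow.

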